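Press the end cap home with the trigger clamp, then release

TASK

Press the black end cap fully onto the metal module with the bench clamp: squeeze the clamp's orange trigger against its handle again and again, letting it spring back each time, until the jaw has closed on the cap and no yellow shows. Then press the red release tab down until the jaw has run all the way back, and let go of everything. Leave the module in its cradle and do not push it or its cap with the robot itself.

Things in the scene. Friction and masses are not known exactly. Their poses are not given: they have to be found in the camera images.
- clamp: blue bench trigger clamp, fixed. Origin on the bench; +y is the way the jaw advances, z up (all mm below in this frame). Base plate 70 x 340 x 10, y -125 to 215. Blue housing 40 wide, y -125 to 60, top z 62. Black fixed handle on it, 26 (x) x 18 (y), y -36 to -18, top z 158. Orange trigger in front of the handle, 22 wide, 10 thick, top z 155. Cradle y 75 to 185, floor z 16, low rails either side
- squeeze_point (a point): fixed clamp point between handle and trigger at y -6.5, z 130 mm; axes as the clamp's. Reach down here with one finger behind the handle and one in front of the trigger (fingers along y). Handle rear face 29.5 mm behind it, free trigger's front face 31 mm ahead of it; over both 61 mm free, about 40 mm when fully squeezed
- trigger_grip (a point): point in the middle of the trigger's thickness, 58 mm above its pivot
- trigger (a joint): rad: 0 sprung forward (free), 0.37 fully squeezed to the handle (21 mm at the finger). Takes 3 to 5 N, some 10 N more while the cap is pressed. A full squeeze advances the jaw 14 mm, which settles back to 12 when let go (teeth 6 mm apart); a lesser squeeze gives 6 mm or nothing. Let it spring back to under 0.02 before the next squeeze
- ram (a joint): advance of the toothed bar with the moving jaw, m: 0 fully back (jaw face at clamp y 80 mm), at most 0.050; a ratchet holds it against a return spring of 5 to 7 N until the release tab is pressed. It must travel 22 to 40 mm to press the cap home, then stops and the trigger goes stiff
- release_top (a point): middle of the top face of the red release tab, 30 (x) x 26 (y) mm, at z 80 mm on the clamp, 75 mm behind the handle's middle; pressed straight down with about 5 N, held until the jaw is back
- release (a joint): travel of the release tab, m: 0 up, 0.005 fully down; the jaw is freed at about 0.003. Held fully down, the jaw runs back at some 0.1 m/s
- tail (a joint): where the tail stop is set, m: 0 has its face at clamp y 180 mm, larger is nearer the moving jaw (0.018: y 162 mm). Stiffly locked; not to be handled
- module: loose aluminium module 44 x 50 x 40 mm, about 0.22 kg, standing in the cradle between jaw and tail stop; origin at the middle of its underside, y along the clamp's y. Its black end cap (44 x 10 x 40 mm) is on the -y side, facing the moving jaw; while the cap is proud a yellow seal shows in the gap
- cap (a joint): travel of the end cap, m: 0 stands 12 mm proud, 0.012 fully home against the module; stiff fit of about 10 N, stays where it is left
- jaw_face (a point): middle of the front face of the orange pad (38 x 36 mm) on the moving jaw, at clamp z 40 mm

How it is judged:
On the way, in this order (a step that is already met when the one before it is completed fails the run):
1. the trigger is squeezed (joint beyond 0.2 rad) (value of joint trigger above 0.2 rad), for 0.04 s.
2. the cap is home (within 1.5 mm) and the jaw still stands walked forward (beyond 12 mm) (value of joint cap above 0.0105 m and value of joint ram above 0.012 m), for 0.1 s.
At the end, for the whole second after the job is handed in: The cap is within 1.5 mm of home, the jaw is back within 3 mm of its rear stop, trigger and release tab are free, and the module stands upright and still in the cradle (value of joint cap above 0.0105 m and value of joint ram below 0.003 m and value of joint trigger below 0.05 rad and value of joint release below 0.0015 m and z of module in the frame of clamp between 0.012 and 0.022 m and x of module in the frame of clamp between -0.008 and 0.008 m and angle between module's own z axis and vertical below 0.1 rad and linear speed of module below 0.02 m/s); the robot touches nothing.
It fails at once if the robot itself pushes the module or its cap (over 3 N) (contact force between any of the fingers, the arm and module above 3 N).
It also fails if it takes over 40 s, if anything falls off the work surface, if the arm or the gripper's body presses on something with over 40 N, if the wrist force passes 120 N, or if a joint passes its speed limit or range.

ROBOT

A 6-joint arm with a two-finger parallel gripper is mounted at the origin on a cart in front of the work surface, level with it; the furniture and walls round the work are solid. World frame = base frame: x ahead of the robot, y to its left, z up, the work surface at z = 0. Lengths are in m, angles in rad, forces in N, time in s.
With the tool pointing down it reaches from about 0.35 to 0.775 m from the base axis. Payload 5.5 kg.
Tool frame: the origin (TCP) lies between the finger pads; the fingertips stand 22 mm ahead of it and the grasp point (between the pads) lies 3 mm ahead of it; z points along the fingers, y is the line along which they close (so a half turn about z gives the same grasp; the last joint's range is limited). The gripper opens to 85 mm and grips with 20 to 120 N. Pads are 22 mm wide; open, the fingers measure 114 mm over their backs; the gripper's body (76 mm by 85 mm) begins 54 mm behind the grasp point. The pads swing forward as they close: fully open they stand 13 mm farther back than shut.
Start: joints at [-1.393, 0.313, 0.046, 1.304, 0, 1.431], TCP at [0.18, -0.546, 0.253] pointing down, gripper open.
Joint ranges: [-2.76, 2.76], [-0.86, 1.69], [-1.03, 1.26], [-2.2, 2.34], [-1.47, 1.5], [-3.14, 3.14]. Speed limits (rad/s): [2.57, 2.57, 3.14, 3.14, 3.14, 3.14].

INTERFACE

Orientations are given as a unit quaternion [w, x, y, z].
In Python, from workcell import env, imaging, probe_bus gives the robot as it stands (env), with the cameras (imaging) and the readings (probe_bus).
- The arm moves only by the tool drive_effector, called after ">>>" by a JSON object that holds its "name" and its "arguments". Schema: {"type":"object","properties":{"plan":{"type":"object","properties":{"segments":{"type":"array","items":{"type":"array","items":{"type":"number"},"minItems":6,"maxItems":6},"minItems":1,"maxItems":8}},"additionalProperties":false,"required":["segments"]},"aperture":{"type":"number"},"clamp_n":{"type":"number"},"only":{"type":"string"},"quiet":{"type":"boolean"},"lines":{"type":"string"}},"required":["plan"],"additionalProperties":false}. plan is an object whose key "segments" holds a list of rows, 1 to 8 of them, each of 6 numbers: dx, dy, dz in normalised numbers (1 is 50 cm), then a rotation vector rx, ry, rz in normalised numbers (1 is pi/2 rad); each row is the pose to reach, as a shift and turn from the pose commanded when the call began, along the tool's axes at that moment; what a row does not reach only later rows make up. A row lasts 1/8 s, in which the tool goes at most 0.0625 m and 0.188 rad, less where a joint would pass 70% of its speed; a pose out of reach is approached as far as the arm can. aperture is the finger opening in m, set as the call begins (left out keeps the last). The fingers move at their own pace and stop on an object; clamp_n is the grip in N (left out, the last holds). Time passes only in rows, so rows that do not move let the fingers close. The tool returns the time, the measured TCP pose, the force, the opening and the grip force at its end. only (a regular expression) keeps the lines of the reply that match it, lines (a string "A,B") keeps lines A to B, and quiet returns only ok. No shift or turn number may pass 1 either way. Input that does not fit is refused with a message, and nothing moves.
- probe_bus.get_state(): the state, without advancing time (a new reading comes with each control period).
- imaging.read_camera(name): name is "side" or "top"; returns a dict with "image" (420x560x3 uint8, red, green, blue), "K" (3x3 intrinsics, pixels), "D" ([k1, k2, p1, p2, k3] as OpenCV has them; the pictures are not rectified), "R" (3x3) and "t" (3): a world point X has camera coordinates R X + t. Camera axes: x right, y down, z forward; pixel columns grow to the right and rows downward; lengths in m; the calibration is good to about 2 mm. A picture is of the moment at which its call begins. There is no depth.
- env.hand_in(): hands the job in; it is judged then, once.
The state is a dict: "clock": time; "joint_pos": joint angles; "qvel": joint speeds; "tau": joint torques, N m; "tcp_pos": TCP position; "orientation": TCP orientation; "wrist_force": force on the tool from outside, world axes, zero at the start; "ft_torque": the same for the moment, N m; "finger_gap": finger opening in m; "grip_force": force on a finger pad.
Only numpy, scipy, OpenCV 4.12 (cv2) and the standard library are available. Lean on these libraries where they do the work, as an engineer would, in place of code of your own. Each camera call takes 0.05 s, during which the arm holds its last target. There are 200 camera calls.

## Working session

There is one attempt and no reset: what is moved stays moved. The work goes in short steps, Python scripts to look and compute and a tool call to move; the robot and the scene stay as the last step left them, time stands still between calls to the robot, and variables do not carry over. Pictures are saved under pics/ and viewed, at most 10 in all, crops included, and the job is handed in when it is done.

```bash
ls; mkdir -p pics; python3 - <<'E'
from workcell import env, imaging, probe_bus
import cv2,numpy as np
for n in("side","top"):
    c=imaging.read_camera(n); cv2.imwrite(f"pics/{n}0.png",c["image"][:,:,::-1])
    print(n,c["K"],c["D"],(-np.array(c["R"]).T@c["t"]).round(3),np.array(c["R"]).round(3))
s=probe_bus.get_state();print(s)
E
```

```text
pics
workcell.py
side [[511.08684149   0.         275.63311938]
 [  0.         511.08684149 204.37908317]
 [  0.           0.           1.        ]] [-0.17555433  0.          0.          0.          0.        ] [ 0.264 -0.934  0.61 ] [[ 0.902 -0.432  0.003]
 [-0.253 -0.533 -0.808]
 [ 0.351  0.727 -0.59 ]]
top [[455.1395438    0.         277.35087658]
 [  0.         455.1395438  203.90810762]
 [  0.           0.           1.        ]] [-0.08042198  0.          0.          0.          0.        ] [ 0.406 -0.31   0.928] [[-0.009 -1.     0.004]
 [-0.981  0.008 -0.196]
 [ 0.196 -0.006 -0.981]]
{'clock': 0.1, 'joint_pos': array([-1.39261272e+00,  3.13936528e-01,  4.50980593e-02,  1.30359382e+00,
       -2.29615428e-06,  1.43120885e+00]), 'qvel': array([-0.00110537, -0.0029667 ,  0.00334831, -0.00224178, -0.00159736,
       -0.00038311]), 'tau': array([ 2.61138477e-03, -4.81726527e+01,  2.99243706e+01,  1.27162901e-02,
       -1.17706886e-04, -9.81916457e-06]), 'tcp_pos': array([ 0.17958172, -0.54580153,  0.25249386]), 'orientation': array([-8.17807704e-04,  9.87403893e-01,  1.58217836e-01, -1.69323567e-05]), 'wrist_force': array([0.04204928, 0.25242105, 0.88404541]), 'ft_torque': array([ 0.05613334, -0.02500119, -0.06348665]), 'grip_force': 0.0, 'finger_gap': 0.08576786222816186}
```

View pics/side0.png

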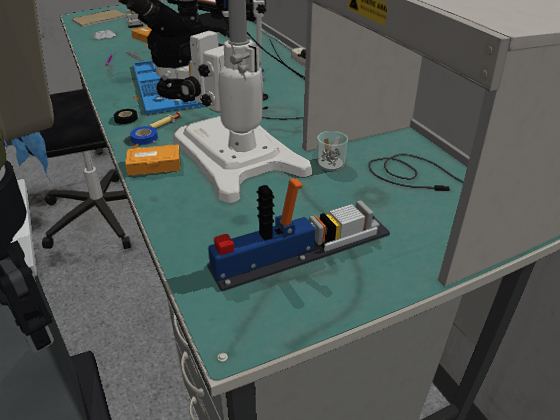

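View pics/top0.png

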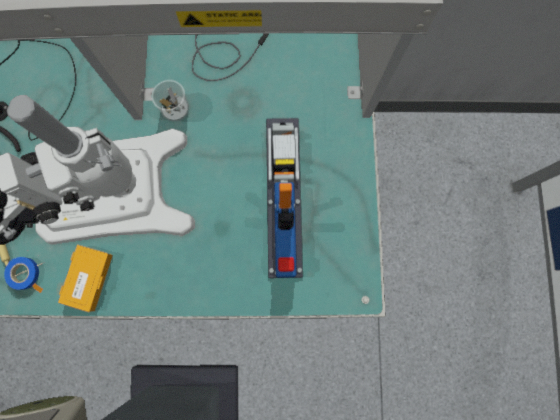

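The side view shows the clamp at about (210–390, 185–285), with its red tab near (224,243). In the top view it runs from row 118 to 278 at column ~285, so the jaw advances roughly along world +x. I'll enlarge both views to pick points.

```bash
python3 - <<'E'
import cv2,numpy as np
a=cv2.imread("pics/side0.png")[175:295,200:400]; cv2.imwrite("pics/s1.png",cv2.resize(a,None,fx=4,fy=4,interpolation=cv2.INTER_CUBIC))
b=cv2.imread("pics/top0.png")[110:290,245:325]; b=cv2.rotate(b,cv2.ROTATE_90_CLOCKWISE); cv2.imwrite("pics/t1.png",cv2.resize(b,None,fx=4,fy=4,interpolation=cv2.INTER_CUBIC))
E
```

```text
(no output)
```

View pics/s1.png

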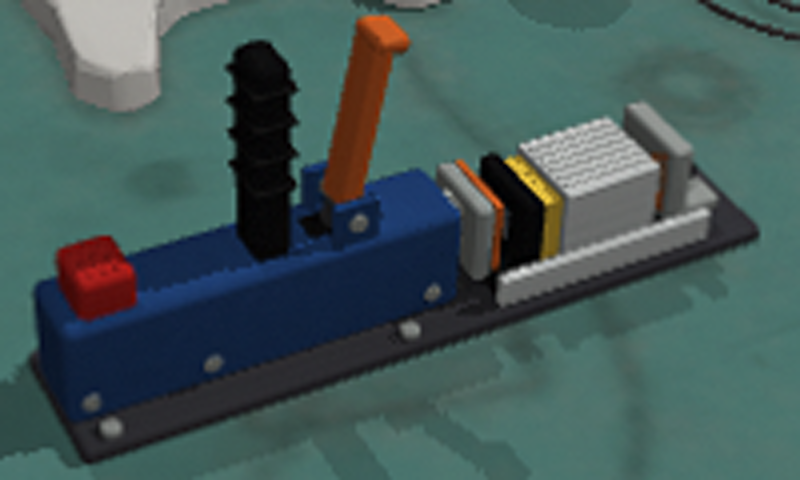

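View pics/t1.png

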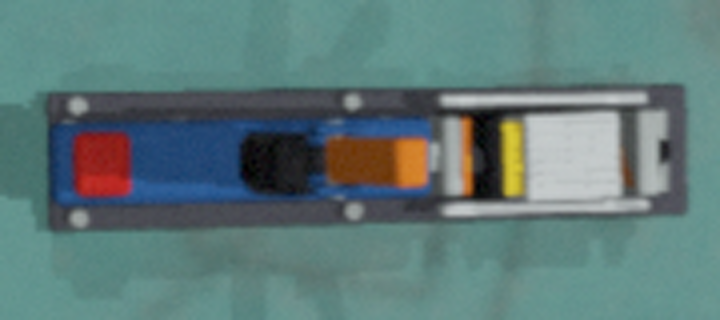

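The side crop gives the plate's near corners at (90,462) and (760,235), tab top ~(98,263), handle top ~(263,48) and trigger top ~(383,33). The top crop gives plate corners (50,93), (50,229), (685,87), (685,213), tab top (102,163), handle top ~(262,163) and trigger top ~(411,162). The yellow seal is visible. Next I'll triangulate and fit.

```bash
cat > h.py <<'E'
from workcell import env, imaging, probe_bus
import cv2,numpy as np,json,os
from scipy.optimize import least_squares
from scipy.spatial.transform import Rotation as Rn
if not os.path.exists("cal.json"):
    json.dump({n:{k:np.array(v).tolist() for k,v in imaging.read_camera(n).items() if k!="image"} for n in("side","top")},open("cal.json","w"))
C={n:{k:np.array(v) for k,v in c.items()} for n,c in json.load(open("cal.json")).items()}
def proj(n,X):
    c=C[n];return cv2.projectPoints(np.atleast_2d(X).astype(float),cv2.Rodrigues(c["R"])[0],c["t"],c["K"],c["D"])[0][:,0]
S=lambda u,v:(200+u/4-.375,175+v/4-.375)
T=lambda u,v:(245+v/4-.375,289-(u/4-.375))
def tri(s,t): return least_squares(lambda X:np.r_[(proj("side",X)-s)[0],(proj("top",X)-t)[0]],[.4,-.3,.1])
E
python3 - <<'E'
from h import *
for n,s,t in[("tab",S(98,263),T(102,163)),("handle",S(263,48),T(262,163)),("trig",S(383,33),T(411,162))]:
    r=tri(s,t);print(n,r.x.round(4),r.fun.round(1))
obs=[("top",(-35,-125,10),T(50,93)),("top",(35,-125,10),T(50,229)),("top",(-35,215,10),T(685,87)),("top",(35,215,10),T(685,213)),
("side",(35,-125,0),S(90,462)),("side",(35,215,5),S(760,235)),("side",(0,-102,80),S(98,263)),("top",(0,-102,80),T(102,163)),("top",(0,-27,158),T(262,163)),("side",(0,-27,158),S(263,48))]
def W(p,L): return np.r_[p[:2],p[3]]+Rn.from_euler('z',p[2]).apply(np.array(L)/1000)
f=lambda p:np.concatenate([proj(n,W(p,L))[0]-o for n,L,o in obs])
r=least_squares(f,[.4,-.33,-1.57,0],loss='soft_l1');print(r.x.round(4),f(r.x).reshape(-1,2).round(1).tolist())
for n,L in dict(squeeze=(0,-6.5,130),tab=(0,-102,80),handle=(0,-27,158),jaw=(0,80,40)).items(): print(n,W(r.x,L).round(4))
E
```

```text
tab [ 0.4624 -0.3295  0.0768] [-0.2  0.   0.1 -0.3]
handle [ 0.5307 -0.3304  0.161 ] [-3.5  0.7  1.1 -3.7]
trig [ 0.5912 -0.3288  0.1513] [ 0.3 -0.1 -0.1  0.3]
[ 5.6410e-01 -3.2860e-01 -1.5643e+00 -1.0000e-03] [[-0.6, 1.0], [0.4, 0.4], [-0.9, -0.6], [0.2, -1.1], [-0.9, 2.5], [0.6, -0.1], [-0.6, -1.0], [-0.0, -0.2], [0.1, -7.0], [-0.1, 1.3]]
squeeze [ 0.5576 -0.3287  0.129 ]
tab [ 0.4621 -0.3293  0.079 ]
handle [ 0.5371 -0.3288  0.157 ]
jaw [ 0.6441 -0.3281  0.039 ]
```

```bash
cat >> h.py <<'E'
def shift(target,yaxis=0.0065):
    s=probe_bus.get_state();q=s["orientation"];R=Rn.from_quat([q[1],q[2],q[3],q[0]])
    z=np.array([0,0,-1.]);y=np.array([np.cos(yaxis),np.sin(yaxis),0]);D=Rn.from_matrix(np.c_[np.cross(y,z),y,z])
    print("t",round(float(s["clock"]),2),"tcp",s["tcp_pos"].round(4),"shift",R.inv().apply(np.array(target)-s["tcp_pos"]).round(4),"rot",(R.inv()*D).as_rotvec().round(4),
      "F",s["wrist_force"].round(1),"gap",round(float(s["finger_gap"]),4),"grip",round(float(s["grip_force"]),1))
E
python3 -c "
from h import *
shift([.550,-.3287,.25])"
```

```text
t 0.2 tcp [ 0.1796 -0.5459  0.2527] shift [ 0.4197 -0.0906  0.0029] rot [-9.0000e-04 -9.0000e-04 -1.2595e+00] F [-0.2  0.2 -0.2] gap 0.0853 grip 0.0
```

The manual's scale: shifts go in shares of 50 cm and turns go in shares of pi/2 rad. Converting my numbers, 0.42 m / 0.5 = 0.84, 0.37 m / 0.5 = 0.74, -1.26 rad / 1.5708 = -0.8021.

>>> {"name": "drive_effector", "arguments": {"plan": {"segments":[[0.1,-0.022,0,0,0,-0.1019],[0.21,-0.046,0,0,0,-0.2037],[0.32,-0.068,0,0,0,-0.3056],[0.42,-0.09,0,0,0,-0.4074],[0.52,-0.114,0,0,0,-0.5093],[0.63,-0.136,0,0,0,-0.6112],[0.74,-0.158,0,0,0,-0.7066],[0.84,-0.182,0.006,0,0,-0.8021]]}, "aperture": 0.085, "clamp_n": 40}}

```text
clock: 1.2
tcp_pos: [0.5519, -0.3275, 0.2503]
orientation: [0.0, 0.703, 0.711, -0.0]
wrist_force: [0.5, -1.1, 0.3]
finger_gap: 0.0849
grip_force: 0.0
```

```bash
python3 -c "
from h import *
shift([.550,-.3287,.133])"
```

```text
t 1.2 tcp [ 0.5519 -0.3275  0.2503] shift [-0.0012 -0.002   0.1173] rot [0.0003 0.0004 0.0058] F [ 0.5 -1.1  0.3] gap 0.0849 grip 0.0
```

To row units: 0.06 m / 0.5 = 0.12, 0.05 m / 0.5 = 0.1.

>>> {"name": "drive_effector", "arguments": {"plan": {"segments":[[0,0,0.1,0,0,0],[0,0,0.12,0,0,0],[0,0,0.12,0,0,0]]}}}

```text
clock: 1.58
tcp_pos: [0.5493, -0.3285, 0.1898]
orientation: [-0.001, 0.705, 0.709, -0.0]
wrist_force: [-0.4, 0.1, 0.0]
finger_gap: 0.0847
grip_force: 0.0
```

```bash
python3 - <<'E'
from h import *
shift([.550,-.3287,.133])
a=imaging.read_camera("side")["image"][140:290,230:430,::-1];b=imaging.read_camera("top")["image"][110:290,220:360,::-1]
a=cv2.resize(a,None,fx=2.1,fy=2.8);b=cv2.resize(b,(330,420));cv2.imwrite("pics/c2.png",np.hstack([a,b]))
E
```

```text
t 1.57 tcp [ 0.5493 -0.3285  0.1898] shift [-0.0003  0.0008  0.0568] rot [-0.0019 -0.0013 -0.0002] F [-0.4  0.1  0. ] gap 0.0847 grip 0.0
```

View pics/c2.png

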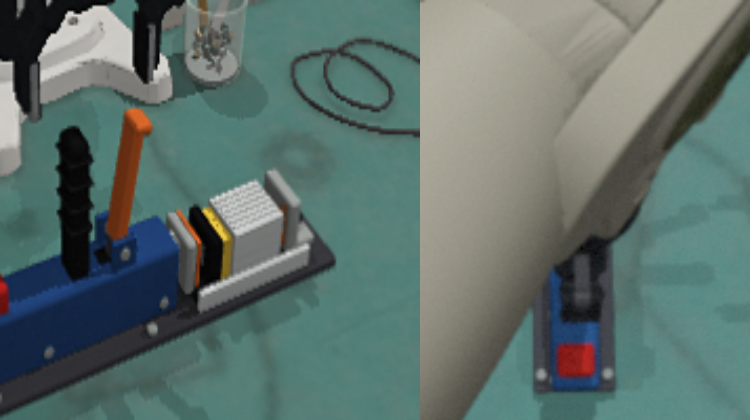

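The picture shows both fingers above the clamp, with the rear tip at about (247,181) and the front tip at (302,169) in full side pixels. I'll check those against the expected projections.

```bash
python3 - <<'E'
from h import *
for p in [(.5,-.3287,.17),(.5,-.3287,.18),(.599,-.3287,.17),(.599,-.3287,.18),(.5371,-.3288,.157),(.5912,-.3288,.1513)]: print(p,proj("side",p).round(1))
E
```

```text
(0.5, -0.3287, 0.17) [[243.2 186.8]]
(0.5, -0.3287, 0.18) [[242.9 181.3]]
(0.599, -0.3287, 0.17) [[300.3 171.9]]
(0.599, -0.3287, 0.18) [[300.5 166.6]]
(0.5371, -0.3288, 0.157) [[265.3 188. ]]
(0.5912, -0.3288, 0.1513) [[295.7 182.8]]
```

To row units: 0.057 m / 0.5 = 0.114, 0.04 m / 0.5 = 0.08.

>>> {"name": "drive_effector", "arguments": {"plan": {"segments":[[0,0.025,0,0,0,0],[0,0.025,0,0,0,0],[0,0.025,0.04,0,0,0],[0,0.025,0.08,0,0,0],[0,0.025,0.114,0,0,0],[0,0.025,0.114,0,0,0]]}}}

```text
clock: 2.42
tcp_pos: [0.5619, -0.3279, 0.1318]
orientation: [-0.001, 0.705, 0.71, -0.0]
wrist_force: [-0.1, -0.6, -0.6]
finger_gap: 0.0848
grip_force: 0.0
```

```bash
python3 -c "
from h import *
shift([.562,-.3287,.133])"
```

```text
t 2.42 tcp [ 0.5619 -0.3279  0.1318] shift [-0.0008  0.0001 -0.0012] rot [-0.0023 -0.0017  0.0005] F [-0.1 -0.6 -0.6] gap 0.0848 grip 0.0
```

To row units: -0.014 m / 0.5 = -0.028, -0.007 m / 0.5 = -0.014.

>>> {"name": "drive_effector", "arguments": {"plan": {"segments":[[0,-0.014,0,0,0,0],[0,-0.028,0,0,0,0],[0,-0.028,0,0,0,0],[0,-0.028,0,0,0,0],[0,-0.028,0,0,0,0]]}, "aperture": 0.03, "clamp_n": 40}}

```text
clock: 3.05
tcp_pos: [0.5483, -0.33, 0.1379]
orientation: [0.002, 0.705, 0.709, -0.0]
wrist_force: [-8.9, 1.1, 15.3]
finger_gap: 0.0398
grip_force: 44.6
```

```bash
python3 -c "
from h import *
shift([.562,-.3287,.133])"
```

```text
t 3.05 tcp [ 0.5483 -0.33    0.1379] shift [0.0012 0.0137 0.0049] rot [ 0.0027  0.0041 -0.0005] F [-8.9  1.1 15.3] gap 0.0398 grip 44.6
```

To row units: 0.014 m / 0.5 = 0.028, 0.007 m / 0.5 = 0.014.

>>> {"name": "drive_effector", "arguments": {"plan": {"segments":[[0,0,0,0,0,0],[0,0.014,0,0,0,0],[0,0.028,0,0,0,0],[0,0.028,0,0,0,0],[0,0.028,0,0,0,0],[0,0.028,0,0,0,0]]}, "aperture": 0.085}}

```text
clock: 3.8
tcp_pos: [0.5625, -0.3284, 0.133]
orientation: [-0.0, 0.705, 0.71, -0.0]
wrist_force: [-0.4, 0.6, 0.4]
finger_gap: 0.0847
grip_force: 0.0
```

```bash
python3 - <<'E'
from h import *
shift([.562,-.3287,.133])
a=imaging.read_camera("side")["image"][140:290,230:430,::-1];cv2.imwrite("pics/c3.png",cv2.resize(a,None,fx=4,fy=4,interpolation=cv2.INTER_CUBIC))
E
```

```text
t 3.8 tcp [ 0.5625 -0.3284  0.133 ] shift [-0.0003 -0.0005  0.    ] rot [-0.0006 -0.0002  0.0005] F [-0.4  0.6  0.4] gap 0.0847 grip 0.0
```

View pics/c3.png

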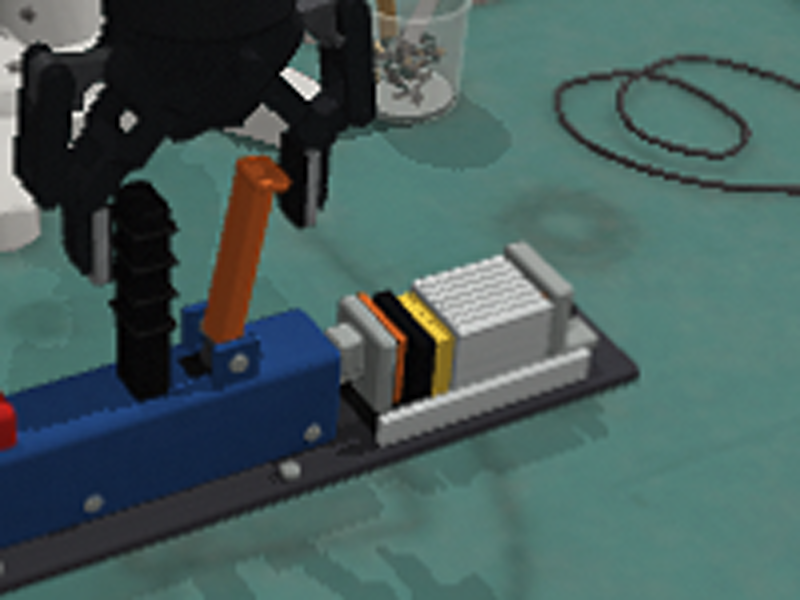

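The jaw pad, at about (385,345), has advanced and touches the cap at (405,345). The module is now almost at the tail stop, the yellow still shows at (430,345), and the trigger is back to free with the fingers clear. I'll squeeze again.

To row units: -0.014 m / 0.5 = -0.028, -0.007 m / 0.5 = -0.014.

>>> {"name": "drive_effector", "arguments": {"plan": {"segments":[[0,-0.014,0,0,0,0],[0,-0.028,0,0,0,0],[0,-0.028,0,0,0,0],[0,-0.028,0,0,0,0],[0,-0.028,0,0,0,0]]}, "aperture": 0.03, "clamp_n": 60}}

```text
clock: 4.47
tcp_pos: [0.5481, -0.3297, 0.1374]
orientation: [0.002, 0.705, 0.709, -0.0]
wrist_force: [-11.1, 1.6, 17.0]
finger_gap: 0.0392
grip_force: 63.4
```

>>> {"name": "drive_effector", "arguments": {"plan": {"segments":[[0,0,0,0,0,0],[0,0.014,0,0,0,0],[0,0.028,0,0,0,0],[0,0.028,0,0,0,0],[0,0.028,0,0,0,0],[0,0.028,0,0,0,0]]}, "aperture": 0.085}}

```text
clock: 5.22
tcp_pos: [0.5625, -0.3284, 0.1331]
orientation: [-0.0, 0.705, 0.71, -0.0]
wrist_force: [0.9, -0.2, -0.1]
finger_gap: 0.0848
grip_force: 0.0
```

>>> {"name": "drive_effector", "arguments": {"plan": {"segments":[[0,-0.014,0,0,0,0],[0,-0.028,0,0,0,0],[0,-0.028,0,0,0,0],[0,-0.028,0,0,0,0],[0,-0.028,0,0,0,0]]}, "aperture": 0.03, "clamp_n": 60}}

```text
clock: 5.85
tcp_pos: [0.5522, -0.3295, 0.1375]
orientation: [0.005, 0.704, 0.71, 0.003]
wrist_force: [2.1, 2.4, 10.3]
finger_gap: 0.0473
grip_force: 59.8
```

>>> {"name": "drive_effector", "arguments": {"plan": {"segments":[[0,0,0,0,0,0],[0,0.014,0,0,0,0],[0,0.028,0,0,0,0],[0,0.028,0,0,0,0],[0,0.028,0,0,0,0],[0,0.028,0,0,0,0]]}, "aperture": 0.085}}

```text
clock: 6.6
tcp_pos: [0.5624, -0.3285, 0.1332]
orientation: [-0.0, 0.705, 0.71, -0.0]
wrist_force: [-0.1, -0.1, 0.1]
finger_gap: 0.0849
grip_force: 0.0
```

```bash
python3 - <<'E'
from h import *
shift([.562,-.3287,.133])
a=imaging.read_camera("side")["image"][140:290,230:430,::-1];cv2.imwrite("pics/c4.png",cv2.resize(a,None,fx=4,fy=4,interpolation=cv2.INTER_CUBIC))
E
```

```text
t 6.6 tcp [ 0.5624 -0.3285  0.1332] shift [-0.0002 -0.0004  0.0002] rot [-0.0004 -0.0001  0.0003] F [-0.1 -0.1  0.1] gap 0.0849 grip 0.0
```

View pics/c4.png

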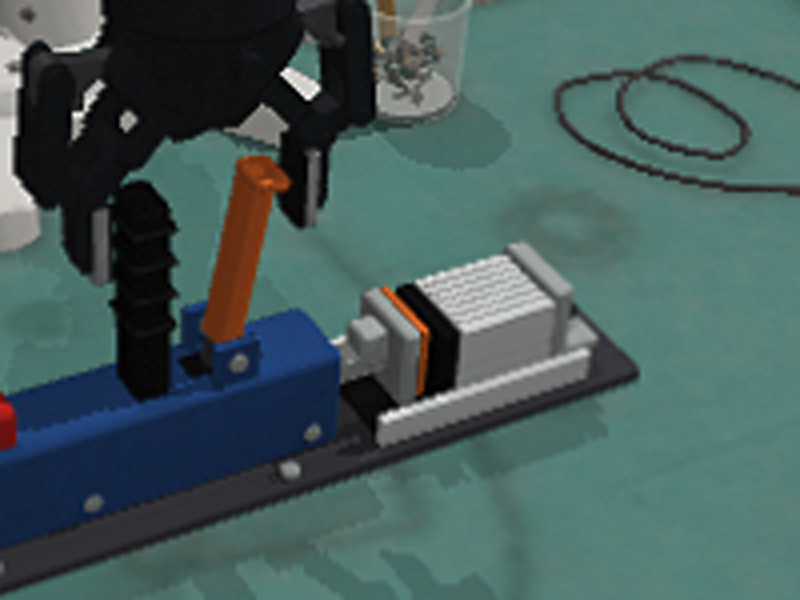

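No yellow is left: the cap at (430,335) sits flush on the module and the trigger went stiff at a gap of 47 mm, so the cap is home. I'll lift clear and go above the release tab with the fingers shut.

To row units: -0.102 m / 0.5 = -0.204, -0.1 m / 0.5 = -0.2.

>>> {"name": "drive_effector", "arguments": {"plan": {"segments":[[0,0,-0.08,0,0,0],[0,0,-0.16,0,0,0],[0,0,-0.2,0,0,0],[0,-0.06,-0.2,0,0,0],[0,-0.14,-0.2,0,0,0],[0,-0.204,-0.2,0,0,0],[0,-0.204,-0.2,0,0,0]]}}}

```text
clock: 7.52
tcp_pos: [0.4588, -0.329, 0.2338]
orientation: [-0.0, 0.705, 0.709, -0.0]
wrist_force: [1.0, -0.3, -0.4]
finger_gap: 0.0848
grip_force: 0.0
```

>>> {"name": "drive_effector", "arguments": {"plan": {"segments":[[0,0,0,0,0,0],[0,0,0.08,0,0,0],[0,0,0.16,0,0,0],[0,0,0.21,0,0,0],[0,0,0.23,0,0,0],[0,0,0.23,0,0,0]]}, "aperture": 0, "clamp_n": 20}}

```text
clock: 8.28
tcp_pos: [0.4611, -0.3291, 0.1179]
orientation: [-0.0, 0.704, 0.71, -0.0]
wrist_force: [-0.1, -0.2, -0.1]
finger_gap: -0.0001
grip_force: 0.0
```

```bash
python3 -c "
from h import *
shift([.461,-.3293,.101])"
```

```text
t 8.28 tcp [ 0.4611 -0.3291  0.1179] shift [-0.0002 -0.0001  0.0169] rot [-0.0005 -0.0005  0.0011] F [-0.1 -0.2 -0.1] gap -0.0001 grip 0.0
```

To row units: 0.02 m / 0.5 = 0.04, 0.018 m / 0.5 = 0.036.

>>> {"name": "drive_effector", "arguments": {"plan": {"segments":[[0,0,0.014,0,0,0],[0,0,0.028,0,0,0],[0,0,0.036,0,0,0],[0,0,0.04,0,0,0],[0,0,0.04,0,0,0]]}}}

```text
clock: 8.9
tcp_pos: [0.4608, -0.3294, 0.0988]
orientation: [0.0, 0.705, 0.71, -0.0]
wrist_force: [-0.9, 1.3, 3.5]
finger_gap: 0.0
grip_force: 1.6
```

```bash
python3 -c "
from h import *
shift([.461,-.3293,.101])"
```

```text
t 8.9 tcp [ 0.4608 -0.3294  0.0988] shift [ 0.0001  0.0002 -0.0022] rot [0.0005 0.0006 0.0004] F [-0.9  1.3  3.5] gap 0.0 grip 1.6
```

Contact at 3.5 N, with the tab partly down. I'll press further and hold.

To row units: 0.005 m / 0.5 = 0.01, 0.004 m / 0.5 = 0.008.

>>> {"name": "drive_effector", "arguments": {"plan": {"segments":[[0,0,0.004,0,0,0],[0,0,0.008,0,0,0],[0,0,0.01,0,0,0],[0,0,0.01,0,0,0],[0,0,0.01,0,0,0],[0,0,0.01,0,0,0],[0,0,0.01,0,0,0],[0,0,0.01,0,0,0]]}}}

```text
clock: 9.9
tcp_pos: [0.4606, -0.3295, 0.0962]
orientation: [0.001, 0.705, 0.71, -0.0]
wrist_force: [-6.8, 4.2, 21.7]
finger_gap: -0.0003
grip_force: 10.9
```

```bash
python3 - <<'E'
from h import *
shift([.461,-.3293,.101])
a=imaging.read_camera("side")["image"][140:290,200:400,::-1];cv2.imwrite("pics/c5.png",cv2.resize(a,None,fx=4,fy=4,interpolation=cv2.INTER_CUBIC))
E
```

```text
t 9.9 tcp [ 0.4606 -0.3295  0.0962] shift [ 0.0002  0.0004 -0.0048] rot [0.001  0.0021 0.0005] F [-6.8  4.2 21.7] gap -0.0003 grip 10.9
```

View pics/c5.png

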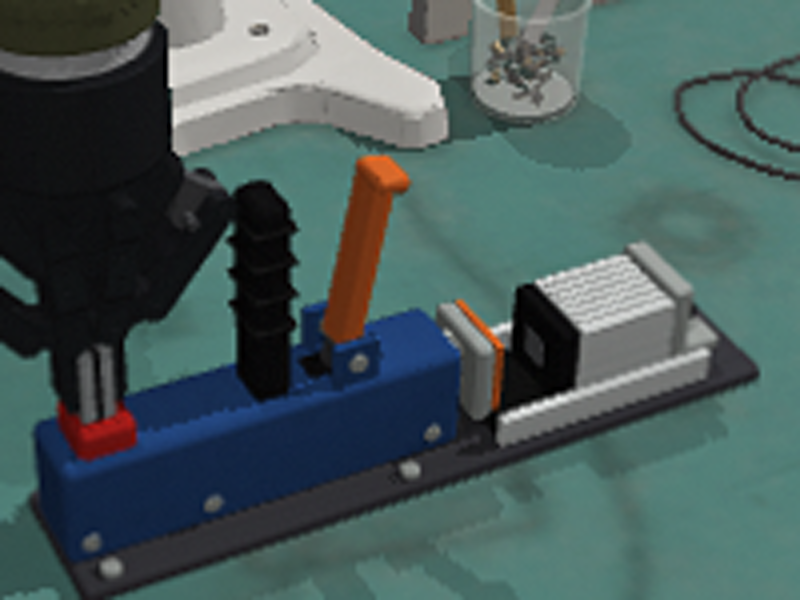

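The jaw at (465,360) is fully back at its starting place, the cap stays home, and the module stands upright. I'll lift off, check and hand in.

To row units: -0.14 m / 0.5 = -0.28, -0.13 m / 0.5 = -0.26.

>>> {"name": "drive_effector", "arguments": {"plan": {"segments":[[0,0,-0.06,0,0,0],[0,0,-0.16,0,0,0],[0,0,-0.26,0,0,0],[0,0,-0.28,0,0,0],[0,0,-0.28,0,0,0],[0,0,-0.28,0,0,0]]}}}

```text
clock: 10.7
tcp_pos: [0.46, -0.3286, 0.2313]
orientation: [-0.002, 0.705, 0.71, -0.0]
wrist_force: [-0.1, 0.5, -0.3]
finger_gap: -0.0
grip_force: 0.0
```

```bash
python3 - <<'E'
from h import *
shift([.461,-.3293,.101])
a=imaging.read_camera("side")["image"][140:290,200:400,::-1];cv2.imwrite("pics/c6.png",cv2.resize(a,None,fx=4,fy=4,interpolation=cv2.INTER_CUBIC))
E
```

```text
t 10.7 tcp [ 0.46   -0.3286  0.2313] shift [-0.001   0.0012  0.1303] rot [-0.0022 -0.0021  0.0005] F [-0.1  0.5 -0.3] gap -0.0 grip 0.0
```

View pics/c6.png

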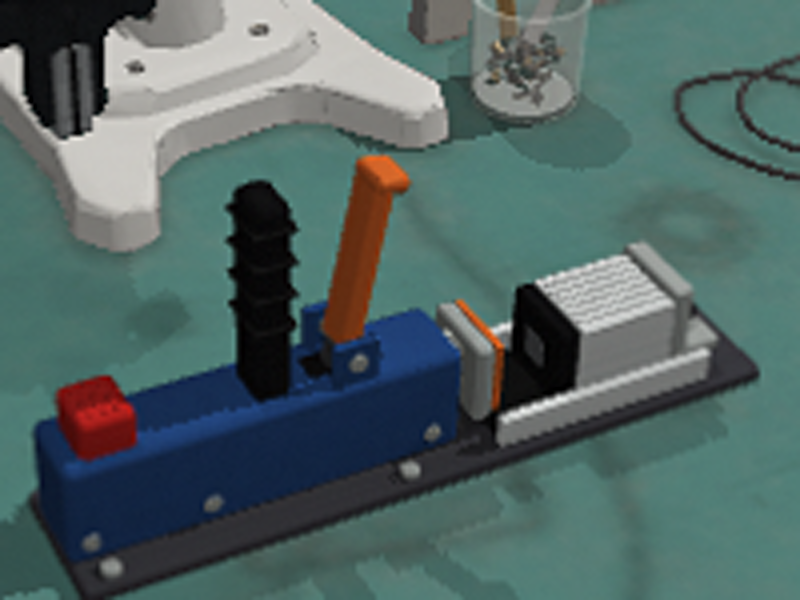

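The tab is up at (95,415), the trigger is free, the jaw is back, the cap is flush, and the robot is clear.

```bash
python3 -c "
from workcell import env, imaging, probe_bus
print(env.hand_in())"
```

```text
the job is handed in; nothing more can be done
None
```

The job is handed in (verdict not shown): three squeezes pressed the cap home with no yellow showing, the release tab ran the jaw fully back, and at about 10.7 s the last picture showed everything free and the robot clear.

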